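# Slide the hairspray can clear and tip out the dresser bin

## Robot

A 6-joint arm with a two-finger parallel gripper is mounted at the origin on the work surface. World frame = base frame: x ahead of the robot, y to its left, z up, the work surface at z = 0. Lengths are in mm, angles in rad, forces in N, time in s.
With the tool pointing down it reaches from about 275 to 750 mm from the base axis. Payload 10.2 kg.
Tool frame: the origin (TCP) lies at the very end of the fingers, on their centre line; the grasp point (between the pads) lies 19 mm behind it (ctrl.hold_point_z is the distance from the TCP to the grasp point, in mm); z points along the fingers, y is the direction in which the jaws open and shut (so a half turn about z gives the same grasp; the last joint's range is limited). The gripper opens to 85 mm and grips with 20 to 120 N. Pads are 22 mm wide; open, the fingers measure 114 mm over their backs; the gripper's body (76 mm by 85 mm) begins 54 mm behind the grasp point. The pads swing forward as they close: fully open they stand 13 mm farther back than shut.
Start: joints at [0.9, 0.313, 1.498, -0, 1.331, -0.223], TCP at [227.329, 473.236, 231.294] pointing down, gripper open.
Joint ranges: [-2.94, 2.94], [-0.97, 2.17], [0.19, 2.56], [-1.23, 4.37], [0.02, 3.11], [-2.88, 2.88]. Speed limits (rad/s): [2.39, 2.39, 3.01, 3.14, 3.14, 3.14].

## Interface

Orientations are given as a unit quaternion [w, x, y, z].
In Python, from rig import readout, cams, workorder, spotter, ctrl gives the robot as it stands.
- The arm moves only by the tool step_arm, never from a script. Its argument "plan" is text: rows parted by semicolons, each of 5 numbers parted by spaces: the shift along the tool's x, y, z in cm, then the turn about the tool's z in degrees, then the opening in per cent of the stroke, from 0 (shut) to 100 (fully open). In form: x y z twist gripper; .... A call has 1 to 10 rows; each row is the pose to reach, as a shift and turn from the pose commanded when the call began, along the tool's axes at that moment; what a row does not reach only later rows make up. A row lasts 1/10 s, in which the tool goes at most 50 mm and 8.59 degrees, less where a joint would pass 70% of its speed; a pose out of reach is approached as far as the arm can. A call with a gripper value outside its range is refused whole. The fingers move at their own pace and stop on an object; "grip_force" is the grip in N (left out, the last holds). Time passes only in rows, so rows that repeat a pose let the fingers close. It gives the time, the measured TCP pose, the force and the opening at its end, in the units of the state.
- readout.sense(): the state, without advancing time (a new reading comes with each control period).
- cams.capture(name): name is "side" or "top" or "wrist"; returns (picture, depth): 420x560x3 uint8, red, green, blue; 420x560 float32, mm along the optical axis (not along the pixel's ray), 0 where there is no reading.
- cams.camera_info(name): a dict with "vfov" (degrees; the focal length in pixels is half the picture's height over the tangent of half this angle, whatever the lens; pixels are square), "cx", "cy" (the principal point, pixels), "rvec" (rotation vector, rad) and "tvec" (3), from world to camera coordinates, as OpenCV has them. Camera axes: x right, y down, z forward; pixel columns grow to the right and rows downward; lengths in mm; the calibration is good to about 2 mm. A picture is of the moment at which its call begins: read the wrist's pose just before it. camera_info takes no time and is no camera call; for the wrist camera it gives the pose at the moment of the call.
- workorder.finish_job(): hands the job in, once; it reports no verdict.
Trained networks look in the newest picture that a camera, given by its name, has taken for a name from the list of things; names that differ only in an ending like _2 or _b are one class to them, and where a whole thing is asked for, a point or a joint stands for the part that bears it (a point fixed in the world has none). Each returns a list of dicts, best first, with "conf" (0 to 1); they miss things now and then, are a little off and sometimes report something else, mostly with a low value. They report only what shows in the picture. A call takes as long as a camera call.
- spotter.regions_of(camera, target): "pixels" (420x560 bool, what is visible of it) and "extent" ([centre column, centre row, width, height] in pixels, round what is visible of it).
The state is a dict: "time_s": time; "joints": joint angles; "dq": joint speeds; "tau": joint torques, N m; "eef_pos": TCP position; "ee_rot": TCP orientation; "force": force on the tool from outside, world axes, zero at the start; "wrist_torque": the same for the moment, N m; "grip_width": opening from 0.0 (shut) to 1.0 (fully open).
Only numpy, scipy, OpenCV 4.12 (cv2) and the standard library are available. Lean on these libraries where they do the work, as an engineer would, in place of code of your own. Each camera call takes 0.05 s, during which the arm holds its last target. There are 200 camera calls.

## Task

The tall hairspray can stands where the tilt-out bin on the dresser has to swing open. Without gripping or lifting it, push the can low on its body so that it slides upright over the dresser top until it stands gently against the rail at the far end, then with a fingertip push the tab of the bin outward until the bin is tipped fully open. Do not let the can tip, and leave the nail clipper, glass box, hair claw and coaster where they are.

Things in the scene. Friction and masses are not known exactly. Their poses are not given: they have to be found in the camera images.
- can: Tall slim aerosol hairspray can of bare aluminium with a white cap, loose, upright, 52 mm diameter, 216 mm tall (straight metal body up to 172 mm, cap 43 mm diameter above), 0.2 to 0.4 kg. Origin: centre of its underside; z up along the can; it is round, so its yaw means nothing. It slides on the dresser when pushed within about 35 mm of its foot and tips when pushed high up.
- rail_face (a point): Middle of the near face of the low teak rail across the far end of the dresser top: fixed, 34 mm high, 16 mm thick, 600 mm long along world y, its near face facing the robot (-x). This point lies on that face, 17 mm above the dresser top.
- bin: Housing of the small white plastic tilt-out bin, screwed to the dresser top, fixed: 90 mm deep (its x), 104 mm wide (its y), 100 mm high, with a closed flat top; a 21 mm flange lies flat behind it. Origin: centre of the underside of the housing. Its own -x axis points out of its front, the way the bin tips open; z up.
- bin_hinge (a point): Middle of the bin's hinge line, which runs along the housing's y axis at the foot of its front, 10 mm above the dresser top. Fixed to the housing, axes as bin.
- tab (a point): Centre of the back surface of the bin's finger tab, 64 mm wide, at the top of the front panel (panel and tab 4 mm thick). Shut, the tab sticks up 34 mm above the housing's flat top (its rolled rim is 134 mm above the dresser), with free space behind it for a fingertip. This point is 107 mm from the hinge line along the panel, 17 mm above the housing's top when shut, and moves with the panel.
- flap (a joint): Tilt of the bin's front panel and bucket in rad: 0 shut (panel upright), 0.85 fully open (firm stop, the tab then reaches 93 mm out from the hinge line). It has light hinge friction, about 1 N at the tab, and stays at any angle where it is left.
- clipper: Chrome nail clipper, loose, 66 mm long along its x, 14 mm wide, 17 mm high; origin under its middle. To be left alone.
- glassbox: Soap-shaped frosted glass box, loose, 64 x 96 x 42 mm (x, y, z); origin at the centre of its underside. To be left alone.
- claw: Lavender plastic hair claw, loose, 76 mm long along its x, 54 mm wide, 65 mm high; origin under its middle. To be left alone.
- coaster: Round wooden coaster, loose, 96 mm diameter, 9 mm thick; origin at the centre of its underside. To be left alone.

How it is judged:
By the outcome, as a careful person would: the job done as asked, in the order asked, and still so for the second after the job is handed in, with the robot touching nothing.
It also fails if it takes over 51 s, if anything falls off the work surface, if the arm or the gripper's body presses on something with over 40 N, if the wrist force passes 120 N, or if a joint passes its speed limit or range.

## Working session

There is one attempt and no reset: what is moved stays moved. The work goes in short steps, Python scripts to look and compute and a tool call to move; the robot and the scene stay as the last step left them, time stands still between calls to the robot, and variables do not carry over. Pictures are saved under pics/ and viewed, about 8 in all and at most 12, crops included, and the job is handed in when it is done.

Besides the shell and the picture viewer there is one more tool, called after ">>>" as name(argument=value, ...), one argument or row to a line, values as JSON. step_arm: Moves the arm, as the interface text tells. Its arguments: {"type":"object","properties":{"plan":{"type":"string"},"grip_force":{"type":"number"}},"required":["plan"]}

```bash
mkdir -p pics; ls
cat > h.py <<'E'
import numpy as np,cv2
from rig import readout,cams,workorder,spotter,ctrl
def cap(n,fn=None):
    ci=cams.camera_info(n); p,d=cams.capture(n)
    if fn: cv2.imwrite('pics/'+fn,p[:,:,::-1])
    return ci,p,d
def cloud(ci,d):
    f=210/np.tan(np.radians(ci['vfov'])/2)
    v,u=np.mgrid[:420,:560]
    P=np.stack([(u-ci['cx'])/f*d,(v-ci['cy'])/f*d,d],-1)
    R=cv2.Rodrigues(np.array(ci['rvec'],float))[0]
    W=(P-np.array(ci['tvec'],float).ravel())@R
    W[d<=0]=np.nan
    return W
E
python3 - <<'E'
from h import *
s=readout.sense(); print(s['eef_pos'],s['ee_rot'],s['time_s'])
for n in ['side','top']:
    ci,p,d=cap(n,n+'1.png'); W=cloud(ci,d); print(n,ci)
    for t in ['can','bin','tab','clipper','glassbox','claw','coaster']:
        r=spotter.regions_of(n,t)
        for q in r[:1]:
            X=W[q['pixels']]; X=X[~np.isnan(X[:,0])]
            if len(X): print(t,round(q['conf'],2),np.round(q['extent']),len(X),np.round(np.percentile(X,[2,50,98],axis=0)).tolist())
E
```

```text
pics
[227.16724953 473.01462909 230.73338643] [-2.82720030e-04  2.22050464e-01  9.75034957e-01 -5.86367691e-04] 0.0
side {'vfov': 44.608228640988656, 'cx': 277.9839914189864, 'cy': 211.52146558566477, 'rvec': array([ 2.16729142, -0.23926657,  0.14045168]), 'tvec': array([-531.31367252,  143.13921428,  852.8363862 ])}
can 0.84 [253. 218.  32. 116.] 2857 [[468.0, -59.0, 13.0], [487.0, -52.0, 142.0], [515.0, -22.0, 217.0]]
bin 0.94 [291. 297.  88. 126.] 8337 [[468.0, -237.0, 2.0], [516.0, -210.0, 91.0], [571.0, -124.0, 130.0]]
tab 0.65 [282. 249.  57.  27.] 886 [[475.0, -131.0, 99.0], [516.0, -127.0, 116.0], [561.0, -123.0, 135.0]]
clipper 0.46 [276. 200.  21.  41.] 282 [[549.0, 98.0, -0.0], [565.0, 125.0, 32.0], [585.0, 178.0, 63.0]]
glassbox 0.88 [300. 180.  48.  37.] 1166 [[603.0, 171.0, 4.0], [638.0, 201.0, 38.0], [682.0, 261.0, 45.0]]
claw 0.6 [275. 200.  19.  36.] 278 [[515.0, -45.0, -0.0], [563.0, 122.0, 34.0], [578.0, 187.0, 164.0]]
coaster 0.97 [205. 209.  45.  33.] 1092 [[384.0, 126.0, 1.0], [428.0, 170.0, 8.0], [472.0, 219.0, 11.0]]
top {'vfov': 51.64248157640195, 'cx': 281.5
[... 190 characters left out ...]
7 [[471.0, -53.0, 7.0], [492.0, -30.0, 211.0], [515.0, -10.0, 216.0]]
bin 0.56 [389. 233.  80.  66.] 4068 [[472.0, -216.0, 17.0], [521.0, -164.0, 98.0], [571.0, -123.0, 132.0]]
tab 0.82 [365. 236.  18.  58.] 877 [[473.0, -130.0, 9.0], [517.0, -125.0, 81.0], [565.0, -122.0, 134.0]]
clipper 0.8 [135. 234.  13.  36.] 328 [[503.0, 279.0, -3.0], [533.0, 286.0, 12.0], [568.0, 300.0, 17.0]]
glassbox 0.91 [171. 172.  59.  51.] 1882 [[607.0, 173.0, 13.0], [643.0, 218.0, 40.0], [682.0, 265.0, 43.0]]
claw 0.74 [217. 225.  43.  37.] 906 [[523.0, 98.0, -0.0], [548.0, 133.0, 36.0], [574.0, 169.0, 61.0]]
coaster 0.75 [198. 292.  51.  55.] 2224 [[388.0, 127.0, 2.0], [431.0, 171.0, 6.0], [475.0, 214.0, 9.0]]
```

View pics/top1.png

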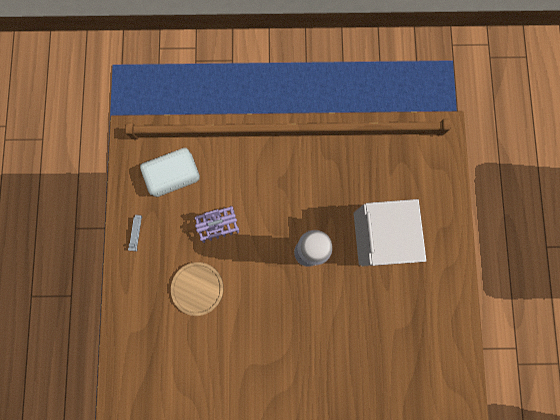

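View pics/side1.png

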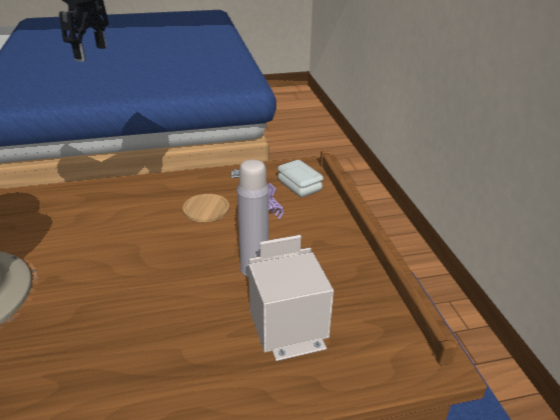

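Run:
```python
from h import *
ci,p,d=cap('top');W=cloud(ci,d)
# rail: points with z 10..45 and x>640
m=(W[...,0]>600)&(W[...,2]>25)&(W[...,2]<45)
X=W[m&((W[...,1]<150))]; print(np.round(np.percentile(X,[0,2,10,50,90,98,100],axis=0)).tolist())
for y in range(-320,340,60):
    q=m&(abs(W[...,1]-y)<15); Y=W[q]
    if len(Y):print(y,len(Y),np.round(np.percentile(Y[:,0],[2,50,98])),np.round(np.median(Y[:,2]),1))
q=spotter.regions_of('top','can')[0]['pixels'];X=W[q]
c=X[X[:,2]>205];print('cap',c.mean(0),(c.max(0)+c.min(0))/2)
b=X[(X[:,2]>160)&(X[:,2]<180)];print('shoulder',len(b),b.min(0),b.max(0))
m=(W[...,2]>90)&(abs(W[...,0]-520)<75)&(W[...,1]<-110)&(W[...,1]>-260)
X=W[m&(W[...,2]<106)]; r=cv2.minAreaRect(X[:,:2].astype(np.float32));print('bin top',r,np.median(X[:,2]))
X=W[m&(W[...,2]>122)]; print('tab',cv2.minAreaRect(X[:,:2].astype(np.float32)),X[:,2].max(), np.polyfit(X[:,0],X[:,1],1))
ci,p,d=cap('side');W=cloud(ci,d)
q=spotter.regions_of('side','can')[0]['pixels'];X=W[q]
for a in(20,60,100,140,195):
  b=X[abs(X[:,2]-a)<12]
  if len(b)<6: continue
  A=np.c_[b[:,:2],np.ones(len(b))];s=np.linalg.lstsq(A,(b[:,:2]**2).sum(1),rcond=None)[0];print(a,len(b),s[:2]/2,np.sqrt(s[2]+(s[:2]**2).sum()/4))
```

```text
[[717.0, -303.0, 25.0], [720.0, -296.0, 26.0], [721.0, -266.0, 29.0], [727.0, -82.0, 32.0], [734.0, 104.0, 34.0], [736.0, 140.0, 38.0], [739.0, 150.0, 42.0]]
-260 141 [720. 727. 736.] 32.2
-200 138 [721. 727. 735.] 31.8
-140 144 [721. 727. 736.] 31.9
-80 127 [721. 727. 735.] 32.6
-20 135 [721. 727. 735.] 32.2
40 144 [721. 728. 736.] 32.1
100 135 [721. 727. 735.] 32.2
160 193 [633. 725. 736.] 32.5
220 730 [613. 652. 734.] 39.8
280 204 [640. 725. 737.] 33.3
cap [494.78945466 -34.0209924  212.40883392] [495.41748052 -34.73866803 211.41858242]
shoulder 197 [469.48657911 -59.0630562  166.32171344] [520.08546887  -8.67578753 179.68198231]
bin top ((522.8231811523438, -172.16326904296875), (104.10672760009766, 95.8400650024414), 3.434079170227051) 98.5283945165578
tab ((519.9721069335938, -126.0462646484375), (65.28463745117188, 6.251925468444824), 4.103883743286133) 134.68505610202817 [ 6.14380449e-02 -1.57605875e+02]
20 82 [692.95354674  94.89805582] 261.6732548886359
60 212 [490.89247576 -35.86903566] 21.906109362593142
100 332 [486.0454619  -57.92804634] 16.173490810461868
140 359 [489.50052603 -56.32527341] 15.014510102549679
195 357 [492.81933404 -33.74683373] 20.64162237019409
```

The top view shows the can at (315,248), the bin at (393,232) with its tab facing the can, and the rail along row ~130. The other items are all left of column 240. The tool only points down, and the gripper body is wider than a shut fingertip, so I plan to push with the back of an open finger. I'll check the finger profile first.

Run:
```python
from h import *
for n in('side','wrist'):
  ci,p,d=cap(n,n+'2.png');W=cloud(ci,d)
  s=readout.sense();t=s['eef_pos'];yt=np.array([.433,.901]);xt=np.array([-.901,.433])
  D=W-t; a=D[...,:2]@yt; b=D[...,:2]@xt; h=D[...,2]
  m=(abs(a)<110)&(abs(b)<110)&(h>-20)&(h<200)
  print(n,m.sum())
  for k in range(-10,190,10):
    q=m&(h>=k)&(h<k+10)
    if q.sum()>0: print(k,q.sum(),'y',np.round(np.percentile(a[q],[0,5,50,95,100])),'x',np.round(np.percentile(b[q],[0,5,95,100])))
```

```text
side 1904
10 38 y [-52. -49.  42.  47.  49.] x [-9. -7. 12. 15.]
20 98 y [-61. -56. -45.  48.  55.] x [-10.  -9.  11.  16.]
30 101 y [-59. -58. -44.  46.  51.] x [-10.  -9.  10.  14.]
40 100 y [-61. -57. -44.  47.  65.] x [-10.  -9.  11.  15.]
50 95 y [-69. -60.  43.  52.  73.] x [-11. -10.  12.  17.]
60 162 y [-77. -74. -50.  65.  71.] x [-13. -11.  12.  15.]
70 201 y [-77. -72. -37.  65.  71.] x [-16. -15.  11.  16.]
80 218 y [-75. -72. -26.  65.  73.] x [-16. -15.  10.  15.]
90 224 y [-75. -71. -28.  63.  73.] x [-19. -16.  10.  16.]
100 258 y [-72. -69. -21.  60.  71.] x [-19. -17.  10.  14.]
110 241 y [-72. -68. -34.  57.  66.] x [-12. -10.   9.  16.]
120 90 y [-40. -38. -35.  -4.  17.] x [-32. -27.  10.  16.]
130 78 y [-41. -38. -33. -15.  -6.] x [-34. -30.  17.  24.]
wrist 40162
10 412 y [-49. -46.   1.  47.  55.] x [-11.  -9.  11.  12.]
20 1248 y [-56. -53.   1.  54.  57.] x [-12.  -9.  11.  12.]
30 1612 y [-56. -53.  43.  55.  57.] x [-11.  -9.  11.  12.]
40 1711 y [-56. -53. -41.  54.  57.] x [-11.  -7.  11.  12.]
50 1833 y [-71. -61. -42.  62.  71.] x [-1.  3. 13. 15.]
60 9224 y [-74. -66.  39.  68.  76.] x [-13.  -7.  13.  16.]
70 9251 y [-73. -68.   0.  70.  75.] x [-12.  -7.  17.  18.]
80 12746 y [-72. -64.   0.  65.  73.] x [ 1. 10. 18. 19.]
90 2125 y [-63. -28.  13.  30.  33.] x [13. 16. 20. 21.]
```

View pics/wrist2.png

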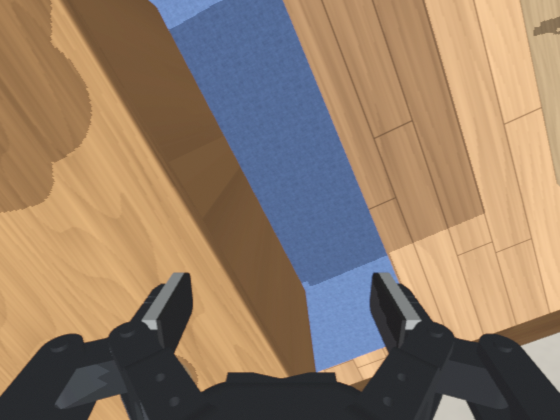

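The finger profile shows a problem. Open knuckles stick out to ±75 mm at 60–110 mm above the TCP, against ±57 mm for the finger backs, and the palm also overhangs the shut tip. A strictly vertical tool would therefore touch the can high up. The wrist picture shows the open fingers at (170,310) and (395,310), with the knuckles wider than the tips. I'll fly near the can at safe height and find out whether the arm tilts its tool when a pose is out of reach.

>>> step_arm(
  plan="-3 -3 -5 -5 50; -7 -7 -5 -12 0; -10.5 -10.5 -5 -20 0; -14 -14 -5 -25.7 0; -17.5 -17.5 -5 -25.7 0; -21 -21 -5 -25.7 0; -24.5 -24.5 -5 -25.7 0; -28 -28 -5 -25.7 0; -31.5 -31.5 -5 -25.7 0; -35 -35 -5 -25.7 0",
)

```text
time_s: 2.1
eef_pos: [384.6, 23.6, 281.6]
ee_rot: [0.001, -0.0, 1.0, -0.0]
force: [1.8, 0.3, -0.1]
grip_width: 0.004
```

>>> step_arm(
  plan="-5 -3 0 0 0; -10 -5.8 0 0 0; -15 -5.8 0 0 0; -20 -5.8 0 0 0; -25 -5.8 0 0 0; -30 -5.8 0 0 0; -35 -5.8 0 0 0; -45 -5.8 0 0 0; -55 -5.8 0 0 0; -60 -5.8 0 0 0",
)

```text
time_s: 3.1
eef_pos: [781.2, -30.8, 259.7]
ee_rot: [0.009, -0.0, 1.0, 0.0]
force: [0.6, -0.6, 1.5]
grip_width: 0.001
```

```bash
python3 -c "
from h import *
s=readout.sense();print(s['time_s'],s['eef_pos'],s['ee_rot'],s['joints'],s['force'])"
```

```text
3.1 [781.18452533 -30.81665979 259.65445446] [ 9.19144392e-03 -3.15915119e-04  9.99957701e-01  1.14348825e-04] [-0.18996556  1.04801851  0.18618129  0.0038974   1.88938241 -1.76013965] [ 0.58699731 -0.5561646   1.53419549]
```

>>> step_arm(
  plan="-10 0 0 0 0; -20 0 0 0 0; -30 0 -10 0 0; -40 0 -20 0 0; -40 0 -30 0 0; -40 0 -30 0 0",
)

```text
time_s: 3.7
eef_pos: [783.1, -24.1, 279.8]
ee_rot: [0.029, -0.0, 1.0, -0.001]
force: [0.1, 1.0, 0.3]
grip_width: 0.003
```

```bash
python3 -c "
from h import *
s=readout.sense();print(s['time_s'],s['eef_pos'],s['ee_rot'],s['joints'],s['force'])"
```

```text
3.7 [783.06555834 -24.13241015 279.80881404] [ 2.86393683e-02 -3.59874828e-04  9.99588950e-01 -1.26059693e-03] [-0.18242043  1.0219741   0.18650503  0.00831387  1.87631178 -1.75121085] [0.05722282 1.01639752 0.31236036]
```

The tool tilts about 3°, tips forward, when held at its reach limit. I'll ratchet this further.

>>> step_arm(
  plan="-50 0 -10 0 0; -50 0 -10 0 0; -50 0 -10 0 0; -50 0 -10 0 0; -50 0 -10 0 0; -50 0 -10 0 0; -50 0 -10 0 0; -50 0 -10 0 0",
)

```text
time_s: 4.5
eef_pos: [805.0, -17.6, 244.8]
ee_rot: [0.043, -0.0, 0.999, -0.001]
force: [0.1, -0.3, -0.3]
grip_width: 0.001
```

```bash
python3 -c "
from h import *
s=readout.sense();print(s['time_s'],s['eef_pos'],s['ee_rot'],s['joints'],s['force'])"
```

```text
4.5 [804.98545722 -17.57440068 244.83580922] [ 4.30800180e-02 -3.91414445e-04  9.99070657e-01 -1.33483573e-03] [-0.17062893  1.06779092  0.18739058  0.01234757  1.80100621 -1.7388776 ] [ 0.12634121 -0.34616434 -0.28529161]
```

>>> step_arm(
  plan="-30 0 -50 0 0; -30 0 -50 0 0; -30 0 -50 0 0; -30 0 -50 0 0; -30 0 -50 0 0; -30 0 -50 0 0; -30 0 -50 0 0; -30 0 -50 0 0",
)

```text
time_s: 5.3
eef_pos: [729.0, -12.8, 408.3]
ee_rot: [0.057, -0.0, 0.998, -0.002]
force: [-0.4, 0.3, -0.6]
grip_width: 0.001
```

```bash
python3 -c "
from h import *
s=readout.sense();print(s['time_s'],s['eef_pos'],s['ee_rot'],s['joints'],s['force'])"
```

```text
5.3 [729.0147055  -12.77273244 408.28437055] [ 5.72134373e-02 -3.65144241e-04  9.98360709e-01 -1.54393493e-03] [-0.1840681   0.84635381  0.1876911   0.01965807  1.99434888 -1.74650079] [-0.43946116  0.2825616  -0.63186453]
```

>>> step_arm(
  plan="-50 0 20 0 0; -50 0 20 0 0; -50 0 20 0 0",
)

```text
time_s: 5.6
eef_pos: [784.7, -11.6, 322.4]
ee_rot: [0.069, -0.0, 0.998, -0.002]
force: [-0.1, -0.1, 0.4]
grip_width: 0.002
```

>>> step_arm(
  plan="-50 0 20 0 0; -50 0 20 0 0; -50 0 20 0 0",
)

```text
time_s: 5.9
eef_pos: [824.9, -10.4, 247.6]
ee_rot: [0.082, -0.0, 0.997, -0.002]
force: [0.4, -0.6, 0.1]
grip_width: 0.004
```

```bash
python3 -c "
from h import *
s=readout.sense();print(s['time_s'],s['eef_pos'],s['ee_rot'],s['joints'],s['force'])"
```

```text
5.9 [824.87956608 -10.374637   247.62705199] [ 8.23637569e-02 -3.78030840e-04  9.96600703e-01 -1.76275436e-03] [-0.16120264  1.06694045  0.18837589  0.02321346  1.72287312 -1.72736187] [ 0.3784767  -0.55759347  0.08859528]
```

>>> step_arm(
  plan="-40 0 -30 0 0; -40 0 -30 0 0",
)

```text
time_s: 6.1
eef_pos: [816.5, -9.2, 290.3]
ee_rot: [0.099, -0.0, 0.995, -0.002]
force: [-2.3, 0.3, 2.6]
grip_width: -0.0
```

>>> step_arm(
  plan="-40 0 -30 0 0; -40 0 -30 0 0",
)

```text
time_s: 6.3
eef_pos: [807.4, -8.1, 329.2]
ee_rot: [0.116, -0.001, 0.993, -0.003]
force: [0.8, -0.5, -0.5]
grip_width: -0.003
```

>>> step_arm(
  plan="-40 0 -30 0 0; -40 0 -30 0 0",
)

```text
time_s: 6.5
eef_pos: [798.0, -7.2, 361.7]
ee_rot: [0.13, -0.001, 0.992, -0.003]
force: [-0.7, 0.7, -0.4]
grip_width: -0.0
```

>>> step_arm(
  plan="-40 0 -30 0 0; -40 0 -30 0 0",
)

```text
time_s: 6.7
eef_pos: [787.5, -6.3, 393.6]
ee_rot: [0.144, -0.001, 0.99, -0.003]
force: [-0.3, -0.1, -0.0]
grip_width: 0.0
```

>>> step_arm(
  plan="-50 0 10 0 0; -50 0 10 0 0",
)

```text
time_s: 6.9
eef_pos: [814.4, -5.8, 361.3]
ee_rot: [0.158, -0.0, 0.987, -0.003]
force: [-0.1, -1.4, -0.3]
grip_width: 0.003
```

>>> step_arm(
  plan="-50 0 10 0 0; -50 0 10 0 0",
)

```text
time_s: 7.1
eef_pos: [837.2, -5.4, 332.5]
ee_rot: [0.171, -0.0, 0.985, -0.003]
force: [-0.8, 0.7, -0.0]
grip_width: -0.002
```

>>> step_arm(
  plan="-40 0 -30 0 0; -40 0 -30 0 0",
)

```text
time_s: 7.3
eef_pos: [821.2, -4.5, 379.7]
ee_rot: [0.187, -0.001, 0.982, -0.003]
force: [-0.5, -0.4, 1.6]
grip_width: -0.0
```

>>> step_arm(
  plan="-40 0 -30 0 0; -40 0 -30 0 0",
)

```text
time_s: 7.5
eef_pos: [804.7, -3.7, 422.9]
ee_rot: [0.203, -0.001, 0.979, -0.003]
force: [-0.1, -0.8, -0.1]
grip_width: -0.001
```

```bash
python3 -c "
from h import *
from scipy.spatial.transform import Rotation as R
s=readout.sense();print(s['time_s'],s['eef_pos'],s['ee_rot'],s['joints'],s['force'])
w,x,y,z=s['ee_rot'];M=R.from_quat([x,y,z,w]).as_matrix();print(M.round(4))
for g in [(485,-34,330),(405,-34,330),(405,-34,20)]: print(g,(M.T@(np.array(g)-s['eef_pos'])/10).round(2))"
```

```text
7.5 [804.72009571  -3.66751001 422.87536671] [ 2.03107805e-01 -6.77536280e-04  9.79150665e-01 -3.27653494e-03] [-0.16914154  0.85394738  0.18645343  0.06142255  1.69615248 -1.72112337] [-0.09931873 -0.81652001 -0.06281076]
[[-0.9175  0.      0.3978]
 [-0.0027  1.     -0.0061]
 [-0.3977 -0.0067 -0.9175]]
(485, -34, 330) [33.04 -2.97 -4.18]
(405, -34, 330) [40.38 -2.97 -7.36]
(405, -34, 20) [52.71 -2.76 21.08]
```

>>> step_arm(
  plan="4 -0.5 -0.8 0 0; 8.5 -1 -1.6 0 0; 13 -1.5 -2.4 0 0; 17.5 -2 -3.2 0 0; 22 -2.5 -4 0 0; 26.5 -3 -4.8 0 0; 31 -3 -5.6 0 0; 35.5 -3 -6.5 0 0; 40.4 -3 -7.4 0 0; 40.4 -3 -7.4 0 0",
)

```text
time_s: 8.5
eef_pos: [402.9, -33.7, 328.8]
ee_rot: [0.202, -0.001, 0.979, -0.004]
force: [0.7, -0.1, 0.1]
grip_width: -0.001
```

```bash
cat >> h.py <<'E'
from scipy.spatial.transform import Rotation as Ro
def st(*goals):
    s=readout.sense();w,x,y,z=s['ee_rot'];M=Ro.from_quat([x,y,z,w]).as_matrix()
    print(s['time_s'],np.round(s['eef_pos'],1),'tilt',np.degrees(np.arccos(-M[2,2])).round(1),M[:,0].round(3),'J',np.round(s['joints'],2),'F',np.round(s['force'],1))
    for g in goals: print(g,(M.T@(np.array(g)-s['eef_pos'])/10).round(2))
    return s,M
E
python3 -c "
from h import *
st((400,-34,120),(400,-34,14),(440,-34,14))"
```

```text
8.5 [402.9 -33.7 328.8] tilt 23.3 [-0.918 -0.003 -0.396] J [-0.5  -0.26  1.89  0.2   1.16 -2.12] F [ 0.7 -0.1  0.1]
(400, -34, 120) [ 8.54  0.14 19.05]
(400, -34, 14) [12.74  0.22 28.79]
(440, -34, 14) [ 9.07  0.22 30.37]
```

>>> step_arm(
  plan="1.8 0 4.1 0 0; 3.6 0 8.2 0 0; 5.4 0.1 12.3 0 0; 7.2 0.1 16.4 0 0; 9 0.2 20.5 0 0; 10.8 0.2 24.6 0 0; 12 0.2 27 0 0; 12.6 0.2 28.5 0 0; 12.7 0.2 28.8 0 0; 12.7 0.2 28.8 0 0",
)

```text
time_s: 9.5
eef_pos: [406.2, -32.8, 20.1]
ee_rot: [0.197, -0.001, 0.98, -0.005]
force: [0.6, -0.2, 0.6]
grip_width: 0.002
```

```bash
cat >> h.py <<'E'
def can(n='top'):
    ci,p,d=cap(n);W=cloud(ci,d)
    r=spotter.regions_of(n,'can')
    if not r: print('no can');return
    X=W[r[0]['pixels']];X=X[~np.isnan(X[:,0])];c=X[X[:,2]>206]
    b=X[(X[:,2]>100)&(X[:,2]<180)]
    print('can',round(r[0]['conf'],2),'cap mid',((c.max(0)+c.min(0))/2).round(1),'topz',X[:,2].max().round(1),'body x',b[:,0].min().round(1),b[:,0].max().round(1),'y',b[:,1].min().round(1),b[:,1].max().round(1))
E
python3 -c "
from h import *
st((450,-34,14),(500,-34,14));can();cap('side','side3.png')"
```

```text
9.5 [406.2 -32.8  20.1] tilt 22.8 [-0.922 -0.004 -0.387] J [-0.49  0.29  2.34  0.87  0.23 -2.88] F [ 0.6 -0.2  0.6]
(450, -34, 14) [-3.8  -0.12  2.26]
(500, -34, 14) [-8.41 -0.12  4.2 ]
can 0.92 cap mid [495.4 -34.7 211.5] topz 216.9 body x 469.5 520.0 y -59.1 -8.7
```

View pics/side3.png

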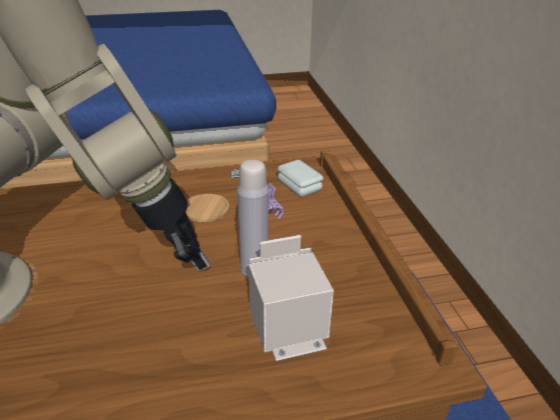

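The side view shows the shut fingertip tilted low at (205,265), pointing at the can's foot (can at (253,218)) with the body leaning back well clear. Joint 6 is at its limit here, but it relaxes as the arm moves outward. I'll go in to make gentle contact.

>>> step_arm(
  plan="-1 0 0.6 0 0; -2 -0.1 1.2 0 0; -3 -0.1 1.8 0 0; -3.8 -0.1 2.3 0 0; -3.8 -0.1 2.3 0 0",
)

```text
time_s: 10.15
eef_pos: [450.0, -33.9, 13.1]
ee_rot: [0.197, -0.0, 0.98, -0.005]
force: [-0.9, 0.5, 1.1]
grip_width: 0.004
```

```bash
python3 -c "
from h import *
st((480,-35,14),(550,-35,14));can()"
```

```text
10.15 [450.  -33.9  13.1] tilt 22.7 [-0.922 -0.003 -0.387] J [-0.43  0.38  2.22  0.73  0.23 -2.68] F [-0.9  0.5  1.1]
(480, -35, 14) [-2.8  -0.11  1.08]
(550, -35, 14) [-9.25 -0.1   3.78]
can 0.79 cap mid [494.7 -34.7 211.8] topz 217.5 body x 469.5 520.0 y -59.2 -8.7
```

>>> step_arm(
  plan="-0.3 0 0.1 0 0; -0.6 -0.1 0.2 0 0; -1 -0.1 0.3 0 0; -1.4 -0.1 0.5 0 0; -1.9 -0.1 0.7 0 0; -2.4 -0.1 0.9 0 0; -2.9 -0.1 1.1 0 0; -3.4 -0.1 1.3 0 0; -3.9 -0.1 1.5 0 0; -4.3 -0.1 1.7 0 0",
)

```text
time_s: 11.25
eef_pos: [495.6, -34.6, 13.0]
ee_rot: [0.196, 0.0, 0.981, -0.004]
force: [-2.1, -0.4, 0.0]
grip_width: 0.002
```

```bash
python3 -c "
from h import *
st((560,-35,14),(600,-35,14));can()"
```

```text
11.25 [495.6 -34.6  13. ] tilt 22.6 [-0.923 -0.001 -0.384] J [-0.38  0.44  2.1   0.53  0.27 -2.44] F [-2.1 -0.4  0. ]
(560, -35, 14) [-5.99 -0.02  2.39]
(600, -35, 14) [-9.68 -0.01  3.93]
no can
```

```bash
python3 -c "
from h import *
cap('top','top4.png');can('side')
ci,p,d=cap('top');W=cloud(ci,d);m=(W[...,2]>206)&(W[...,2]<222)&(abs(W[...,1]+35)<40)&(W[...,0]>480)
X=W[m];print(len(X),X.min(0),X.max(0))"
```

```text
can 0.67 cap mid [527.9 -36.  212.2] topz 218.3 body x 503.4 554.0 y -61.3 -22.9
674 [510.56142601 -54.75649678 206.11102727] [551.86833368 -13.72050481 217.19657916]
```

View pics/top4.png

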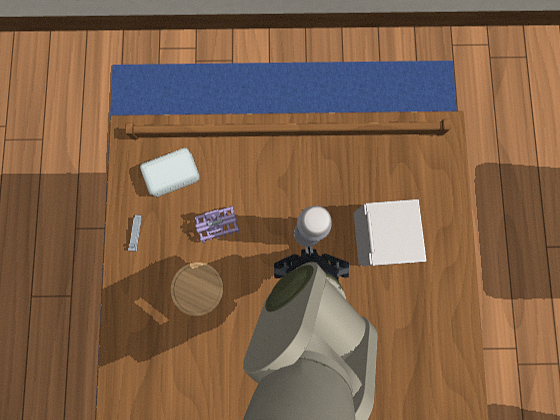

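The picture shows the shut fingertip low behind the can (315,225), which is upright and has moved 36 mm straight. I'll keep pushing.

>>> step_arm(
  plan="-0.4 0 0.15 0 0; -1 0 0.4 0 0; -1.8 0 0.75 0 0; -2.7 0 1.1 0 0; -3.6 0 1.5 0 0; -4.5 0 1.9 0 0; -5.4 0 2.2 0 0; -6.3 0 2.6 0 0; -7.2 0 3 0 0; -8 0 3.3 0 0",
)

```text
time_s: 12.55
eef_pos: [582.4, -34.8, 13.3]
ee_rot: [0.196, 0.0, 0.981, -0.004]
force: [-1.6, -0.2, 0.1]
grip_width: -0.003
```

```bash
cat >> h.py <<'E'
def cap2():
    ci,p,d=cap('top');W=cloud(ci,d);m=(W[...,2]>206)&(W[...,2]<222)&(abs(W[...,1]+35)<40)&(W[...,0]>480)
    X=W[m];print('cap',len(X),((X.min(0)+X.max(0))/2).round(1),X.min(0).round(),X.max(0).round())
E
python3 -c "
from h import *
st((640,-35,14),(655,-35,14),(658.5,-35,14));cap2()"
```

```text
12.55 [582.4 -34.8  13.3] tilt 22.6 [-0.923 -0.001 -0.384] J [-0.31  0.57  1.85  0.31  0.36 -2.15] F [-1.6 -0.2  0.1]
(640, -35, 14) [-5.34 -0.    2.15]
(655, -35, 14) [-6.73  0.    2.72]
(658.5, -35, 14) [-7.05  0.    2.86]
cap 707 [577.9 -41.3 214. ] [519. -69. 206.] [637. -14. 222.]
```

>>> step_arm(
  plan="-0.5 0 0.2 0 0; -1.2 0 0.5 0 0; -1.9 0 0.8 0 0; -2.6 0 1.05 0 0; -3.3 0 1.3 0 0; -4 0 1.6 0 0; -4.6 0 1.85 0 0; -5 0 2 0 0; -5.3 0 2.1 0 0; -5.3 0 2.1 0 0",
)

```text
time_s: 13.6
eef_pos: [639.0, -35.0, 14.5]
ee_rot: [0.196, 0.0, 0.981, -0.004]
force: [0.4, -0.4, -0.0]
grip_width: -0.002
```

```bash
python3 -c "
from h import *
st((650,-35,14),(655,-35,14),(658.5,-35,14));can('side')
ci,p,d=cap('top');W=cloud(ci,d);m=(W[...,2]>206)&(W[...,2]<222)&(abs(W[...,1]+35)<40)&(W[...,0]>640)
X=W[m];print(len(X),X.min(0),X.max(0))
cap('side','side5.png')"
```

```text
13.6 [639.  -35.   14.5] tilt 22.6 [-0.923 -0.001 -0.385] J [-0.28  0.65  1.67  0.23  0.44 -2.04] F [ 0.4 -0.4 -0. ]
(650, -35, 14) [-0.99  0.01  0.46]
(655, -35, 14) [-1.46  0.01  0.66]
(658.5, -35, 14) [-1.78  0.01  0.79]
can 0.66 cap mid [670.7 -38.3 212.2] topz 218.2 body x 645.5 696.8 y -61.5 -19.3
612 [653.56791431 -56.21728111 206.12320455] [694.65385589 -15.05617316 217.96634694]
```

View pics/side5.png

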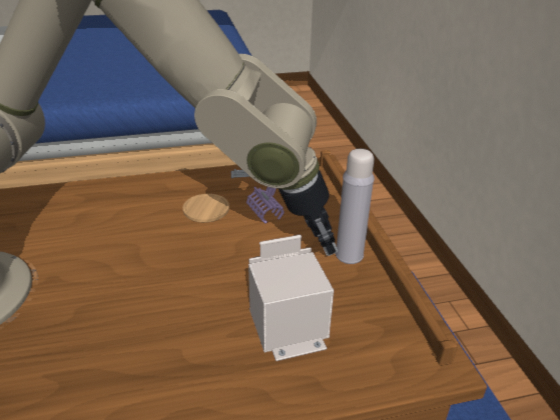

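The can is upright at (355,207), about 20 mm short of the rail. I'll creep in from here.

>>> step_arm(
  plan="-0.2 0 0.1 0 0; -0.4 0 0.2 0 0; -0.6 0 0.28 0 0; -0.8 0 0.37 0 0; -1 0 0.46 0 0; -1.15 0 0.52 0 0; -1.3 0 0.58 0 0; -1.4 0 0.62 0 0; -1.46 0 0.66 0 0",
)

```text
time_s: 14.7
eef_pos: [654.7, -35.0, 13.9]
ee_rot: [0.196, 0.0, 0.981, -0.004]
force: [-2.2, -0.1, 1.2]
grip_width: -0.001
```

>>> step_arm(
  plan="-0.1 0 0.04 0 0; -0.2 0 0.08 0 0; -0.2 0 0.08 0 0",
)

```text
time_s: 15.0
eef_pos: [656.9, -35.1, 13.9]
ee_rot: [0.196, 0.0, 0.981, -0.004]
force: [-1.7, 0.6, 1.7]
grip_width: 0.001
```

```bash
cat >> h.py <<'E'
def cap3():
    ci,p,d=cap('top');W=cloud(ci,d);m=(W[...,2]>206)&(W[...,2]<222)&(abs(W[...,1]+35)<40)&(W[...,0]>655)
    X=W[m];print('cap3',len(X),((X.min(0)+X.max(0))/2).round(1),X.min(0).round(),X.max(0).round())
E
python3 -c "
from h import *
st();can('side');cap3()"
```

```text
15.0 [656.9 -35.1  13.9] tilt 22.6 [-0.923 -0.001 -0.385] J [-0.27  0.68  1.62  0.21  0.47 -2.01] F [-1.7  0.6  1.7]
can 0.9 cap mid [689.3 -37.1 212.4] topz 218.7 body x 663.9 714.6 y -61.2 -18.5
cap3 597 [691.3 -35.3 211.7] [670. -55. 206.] [712. -15. 217.]
```

>>> step_arm(
  plan="-0.05 0 0.02 0 0; -0.09 0 0.04 0 0; -0.09 0 0.04 0 0",
)

```text
time_s: 15.45
eef_pos: [657.8, -35.0, 13.9]
ee_rot: [0.196, 0.0, 0.981, -0.004]
force: [-2.5, 0.0, 1.5]
grip_width: 0.001
```

>>> step_arm(
  plan="-0.05 0 0.02 0 0; -0.09 0 0.04 0 0; -0.09 0 0.04 0 0",
)

```text
time_s: 15.75
eef_pos: [658.9, -35.1, 13.9]
ee_rot: [0.196, 0.0, 0.981, -0.004]
force: [-1.7, 0.5, 0.7]
grip_width: -0.003
```

```bash
python3 -c "
from h import *
st();can('side');cap3()"
```

```text
15.75 [658.9 -35.1  13.9] tilt 22.6 [-0.923 -0.001 -0.385] J [-0.27  0.68  1.61  0.21  0.47 -2.  ] F [-1.7  0.5  0.7]
can 0.58 cap mid [690.4 -37.4 212.1] topz 218.2 body x 665.5 716.1 y -61.5 -18.5
cap3 594 [692.4 -35.4 211.7] [673. -55. 206.] [712. -15. 217.]
```

>>> step_arm(
  plan="-0.09 0 0.04 0 0; -0.09 0 0.04 0 0",
)

```text
time_s: 16.1
eef_pos: [659.8, -35.0, 13.8]
ee_rot: [0.196, 0.0, 0.981, -0.004]
force: [-2.4, 0.5, 1.3]
grip_width: 0.002
```

>>> step_arm(
  plan="-0.09 0 0.04 0 0; -0.09 0 0.04 0 0",
)

```text
time_s: 16.3
eef_pos: [660.2, -35.0, 13.7]
ee_rot: [0.195, 0.0, 0.981, -0.004]
force: [-8.2, -0.2, 5.4]
grip_width: 0.0
```

```bash
python3 -c "
from h import *
st();cap3()"
```

```text
16.3 [660.2 -35.   13.7] tilt 22.5 [-0.924 -0.001 -0.383] J [-0.27  0.69  1.6   0.2   0.48 -2.  ] F [-8.2 -0.2  5.4]
cap3 600 [693.9 -34.8 211.7] [675. -56. 206.] [713. -14. 217.]
```

The force stepped from −2 to −8 N and the can stands at x≈694 (rail 720 − 26), so it is against the rail. I'll back off.

```bash
python3 -c "
from h import *
st((650,-35,14),(600,-35,16),(580,-35,200),(520,-152,200))"
```

```text
16.35 [660.2 -35.   13.7] tilt 22.5 [-0.924 -0.001 -0.383] J [-0.27  0.69  1.6   0.2   0.48 -2.  ] F [-7.6 -0.3  4.3]
(650, -35, 14) [ 0.94 -0.   -0.42]
(600, -35, 16) [ 5.48 -0.01 -2.52]
(580, -35, 200) [  0.27  -0.16 -20.28]
(520, -152, 200) [  5.83 -11.87 -22.48]
```

>>> step_arm(
  plan="0.2 0 -0.1 0 0; 0.6 0 -0.3 0 0; 1.5 0 -0.7 0 0; 3 0 -1.4 0 0; 5.5 0 -2.5 0 0; 4 0 -6.5 0 0; 2.5 0 -11 0 0; 1 0 -15.5 0 0; 0.3 0 -20 0 0; 0.3 -0.1 -20.3 0 0",
)

```text
time_s: 17.35
eef_pos: [581.4, -34.8, 206.5]
ee_rot: [0.201, -0.0, 0.98, -0.006]
force: [-0.8, 0.3, -1.2]
grip_width: -0.0
```

```bash
python3 -c "
from h import *
s,M=st((520,-152,200),(520,-152,116));cap3()
ci,p,d=cap('top');W=cloud(ci,d)
D=(W-s['eef_pos'])@M; h=-D[...,2]
m=(abs(D[...,1])<60)&(abs(D[...,0])<60)&(h>-5)&(h<120)
ci,p,d=cap('side');W2=cloud(ci,d);D2=(W2-s['eef_pos'])@M;h2=-D2[...,2];m2=(abs(D2[...,1])<60)&(abs(D2[...,0])<60)&(h2>-5)&(h2<120)
D3=np.r_[D[m],D2[m2]]
for k in range(-5,110,10):
  q=D3[(-D3[:,2]>=k)&(-D3[:,2]<k+10)]
  if len(q):print(k,len(q),np.percentile(q[:,1],[0,5,95,100]).round(),np.percentile(q[:,0],[5,95]).round())
m=(W[...,2]>90)&(abs(W[...,0]-520)<75)&(W[...,1]<-110)&(W[...,1]>-260)&(W[...,2]>115)&(W[...,2]<140)
X=W[m];print('tab',cv2.minAreaRect(X[:,:2].astype(np.float32)))
m=(abs(W2[...,0]-520)<25)&(W2[...,1]<-105)&(W2[...,1]>-140)&(W2[...,2]>106)&(W2[...,2]<130)
X=W2[m];print('tab back (side cam)',len(X),np.median(X,0),np.polyfit(X[:,0],X[:,1],1),X[:,1].std())"
```

```text
17.35 [581.4 -34.8 206.5] tilt 23.2 [-0.919 -0.002 -0.394] J [-0.31  0.26  1.69  0.15  0.8  -1.97] F [-0.8  0.3 -1.2]
(520, -152, 200) [  5.93 -11.73  -1.69]
(520, -152, 116) [  9.24 -11.64   6.03]
cap3 598 [693.4 -35.5 211.3] [673. -55. 206.] [714. -15. 217.]
-5 35 [-10.  -9.  -3.  -2.] [-5. 14.]
5 75 [-13. -13.  -2.  -1.] [-5. 14.]
15 75 [-14. -13.  -3.   7.] [-5. 15.]
25 55 [-14. -13.  -4.  -3.] [-5. 13.]
35 13 [-28. -28.   8.  10.] [-4. 17.]
45 70 [-39. -37. -13.   5.] [-8. 16.]
55 62 [-46. -45. -12. -12.] [-11.  19.]
65 142 [-54. -53.  -6.   9.] [-11.  20.]
75 195 [-60. -59. -14.  59.] [-11.  18.]
85 342 [-60. -59. -16.  19.] [-11.  19.]
95 269 [-50. -46.  11.  15.] [-14.  22.]
105 116 [-41. -40. -28.  -8.] [-7. 14.]
tab ((0.0, 0.0), (0.0, 0.0), 0.0)
tab back (side cam) 382 [ 519.3904352  -127.14128314  118.27154895] [ 6.50873990e-02 -1.60966479e+02] 1.3718007177287352
```

>>> step_arm(
  plan="1.5 -3 -0.5 0 0; 3 -6 -1 0 0; 4.5 -9 -1.4 0 0; 5.9 -11.9 -1.7 0 0; 6.7 -11.9 0.2 0 0; 7.5 -11.9 2.2 0 0; 8.4 -11.9 4.2 0 0; 9 -11.9 5.5 0 0; 9.2 -11.9 6 0 0; 9.2 -11.9 6 0 0",
)

```text
time_s: 18.5
eef_pos: [517.3, -153.6, 108.8]
ee_rot: [0.195, 0.001, 0.981, -0.003]
force: [0.0, -0.8, -0.6]
grip_width: -0.001
```

```bash
python3 -c "
from h import *
st((520,-140,116));cap('side','side6.png')"
```

```text
18.5 [ 517.3 -153.6  108.8] tilt 22.5 [-0.924 -0.    -0.382] J [-0.61  0.32  1.9   0.38  0.62 -2.46] F [ 0.  -0.8 -0.6]
(520, -140, 116) [-0.53  1.36 -0.57]
```

View pics/side6.png

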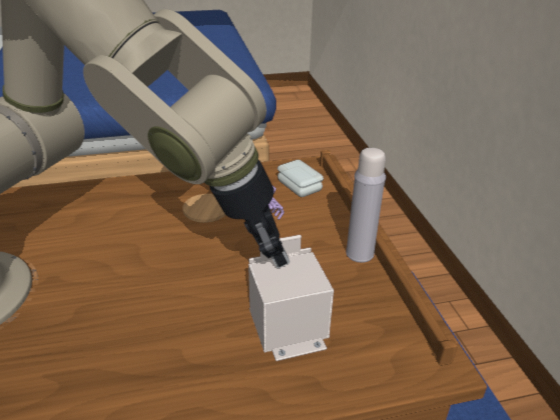

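The fingertip is over the housing top, behind the tab, at (282,262). The can stands at the rail (365,207). Next I compute the opening arc.

```bash
cat >> h.py <<'E'
def arc(ths,s=108,e=0):
    S,M=st()
    for t in ths:
        out=s*np.sin(t)-11+e
        g=np.array([520-0.063*(out+11),-127.1+0.998*out,10+s*np.cos(t)])
        print(t,g.round(1),(M.T@(g-S['eef_pos'])/10).round(2))
E
python3 -c "
from h import *
arc([-.02,0,.05,.1,.2,.3,.4,.5,.6,.7,.8,.85])"
```

```text
18.55 [ 517.7 -153.9  109.8] tilt 22.6 [-0.924 -0.001 -0.384] J [-0.61  0.32  1.9   0.38  0.62 -2.46] F [ 0.4 -0.  -0.3]
-0.02 [ 520.1 -140.2  118. ] [-0.54  1.36 -0.68]
0 [ 520.  -138.1  118. ] [-0.53  1.57 -0.69]
0.05 [ 519.7 -132.7  117.9] [-0.49  2.11 -0.69]
0.1 [ 519.3 -127.3  117.5] [-0.44  2.65 -0.67]
0.2 [ 518.6 -116.7  115.8] [-0.32  3.72 -0.55]
0.3 [ 518.  -106.2  113.2] [-0.16  4.76 -0.34]
0.4 [517.4 -96.1 109.5] [ 0.04  5.78 -0.03]
0.5 [516.7 -86.4 104.8] [0.28 6.75 0.37]
0.6 [516.2 -77.2  99.1] [0.55 7.67 0.86]
0.7 [515.6 -68.6  92.6] [0.85 8.53 1.44]
0.8 [515.1 -60.8  85.2] [1.18 9.33 2.09]
0.85 [514.9 -57.1  81.3] [1.35 9.7  2.45]
```

>>> step_arm(
  plan="-0.5 0.3 -0.7 0 0; -0.5 0.8 -0.7 0 0; -0.5 1.3 -0.7 0 0; -0.5 1.7 -0.7 0 0; -0.5 2.1 -0.7 0 0; -0.45 2.65 -0.67 0 0; -0.4 3.2 -0.6 0 0; -0.32 3.7 -0.55 0 0",
)

```text
time_s: 19.35
eef_pos: [518.7, -116.4, 116.1]
ee_rot: [0.196, 0.0, 0.981, -0.004]
force: [1.2, -1.2, 0.6]
grip_width: -0.0
```

```bash
python3 -c "
from h import *
arc([.25,.3,.35,.4,.45,.5,.6])
ci,p,d=cap('top','top7.png');W=cloud(ci,d);
r=spotter.regions_of('top','tab')
for q in r[:1]:
  X=W[q['pixels']];print(q['conf'],np.nanpercentile(X,[2,50,98],axis=0).round())"
```

```text
19.35 [ 518.7 -116.4  116.1] tilt 22.6 [-0.923 -0.001 -0.384] J [-0.54  0.29  1.92  0.34  0.61 -2.35] F [ 1.2 -1.2  0.6]
0.25 [ 518.3 -111.4  114.6] [0.09 0.5  0.12]
0.3 [ 518.  -106.2  113.2] [0.18 1.02 0.24]
0.35 [ 517.7 -101.1  111.5] [0.27 1.53 0.38]
0.4 [517.4 -96.1 109.5] [0.38 2.03 0.55]
0.45 [517.  -91.2 107.2] [0.49 2.52 0.74]
0.5 [516.7 -86.4 104.8] [0.61 3.   0.95]
0.6 [516.2 -77.2  99.1] [0.88 3.93 1.44]
0.85 [[ 520. -141.   -2.]
 [ 549. -120.   57.]
 [ 567.  -95.  130.]]
```

>>> step_arm(
  plan="0.1 0.5 0.12 0 0; 0.18 1 0.24 0 0; 0.27 1.5 0.38 0 0; 0.38 2 0.55 0 0; 0.5 2.5 0.75 0 0; 0.6 3 0.95 0 0; 0.75 3.5 1.2 0 0; 0.9 3.95 1.45 0 0",
)

```text
time_s: 20.25
eef_pos: [516.0, -77.1, 98.9]
ee_rot: [0.196, 0.0, 0.981, -0.004]
force: [-0.9, 0.2, 0.3]
grip_width: -0.002
```

```bash
python3 -c "
from h import *
arc([.65,.7,.75,.8,.83,.85,.87]);cap('top','top8.png')"
```

```text
20.25 [516.  -77.1  98.9] tilt 22.6 [-0.923 -0.001 -0.384] J [-0.45  0.3   1.97  0.32  0.53 -2.28] F [-0.9  0.2  0.3]
0.65 [515.9 -72.8  96. ] [0.12 0.42 0.26]
0.7 [515.6 -68.6  92.6] [0.28 0.85 0.55]
0.75 [515.4 -64.6  89. ] [0.44 1.25 0.87]
0.8 [515.1 -60.8  85.2] [0.61 1.64 1.21]
0.83 [515.  -58.5  82.9] [0.71 1.86 1.42]
0.85 [514.9 -57.1  81.3] [0.78 2.01 1.56]
0.87 [514.8 -55.7  79.6] [0.85 2.15 1.71]
```

View pics/top8.png

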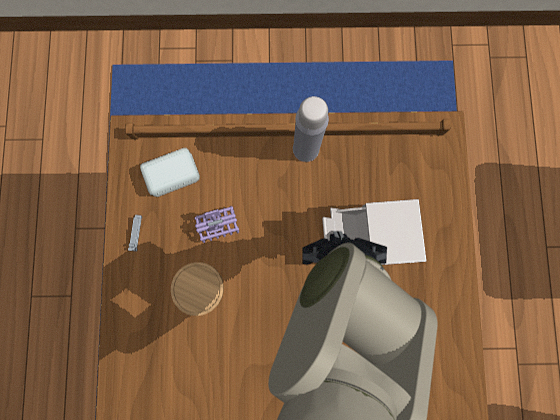

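The bin (327–365, 225) is about two thirds open, and the can stands at the rail. I'll finish the arc gently to the stop.

>>> step_arm(
  plan="0.12 0.42 0.26 0 0; 0.28 0.85 0.55 0 0; 0.44 1.25 0.87 0 0; 0.61 1.64 1.21 0 0; 0.7 1.85 1.42 0 0; 0.78 2 1.56 0 0; 0.78 2 1.56 0 0",
)

```text
time_s: 21.0
eef_pos: [515.1, -57.8, 81.8]
ee_rot: [0.196, 0.0, 0.981, -0.004]
force: [-2.5, -1.7, 3.6]
grip_width: -0.007
```

>>> step_arm(
  plan="0.04 0.1 0.08 0 0; 0.07 0.15 0.15 0 0; 0.07 0.15 0.15 0 0",
)

```text
time_s: 21.3
eef_pos: [515.5, -57.2, 81.1]
ee_rot: [0.197, 0.0, 0.98, -0.005]
force: [-8.6, -6.3, 13.4]
grip_width: -0.002
```

```bash
python3 -c "
from h import *
arc([.87,.89,.91,.93]);
ci,p,d=cap('side');W=cloud(ci,d)
m=(abs(W[...,0]-540)<18)&(W[...,1]>-125)&(W[...,1]<0)&(W[...,2]>50)&(W[...,2]<130)
X=W[m];print(len(X));
m=(abs(W[...,0]-541)<14)&(W[...,1]>-70)&(W[...,1]<0)&(W[...,2]>60)&(W[...,2]<130);X=W[m];print(len(X),X.min(0),X.max(0),np.polyfit(X[:,2],X[:,1],1))"
```

```text
21.3 [515.5 -57.2  81.1] tilt 22.8 [-0.922 -0.001 -0.387] J [-0.41  0.33  2.    0.33  0.47 -2.25] F [-8.6 -6.3 13.4]
0.87 [514.8 -55.7  79.6] [0.12 0.16 0.1 ]
0.89 [514.7 -54.3  78. ] [0.2  0.29 0.25]
0.91 [514.6 -53.   76.3] [0.27 0.43 0.4 ]
0.93 [514.5 -51.7  74.6] [0.34 0.56 0.56]
582
359 [527.09809328 -69.78665106  60.09380551] [554.94934965 -30.53152249  94.44434628] [   1.08135942 -134.51496147]
```

The force rose to 13 N with no further motion and the rim is at 96 mm out (93 expected), so it's at the stop. I'll lift away and check.

>>> step_arm(
  plan="-0.2 -0.3 -0.5 0 0; -0.6 -0.6 -1.5 0 0; -1.6 -0.8 -4 0 0; -3.2 -0.8 -8 0 0; -5 -0.8 -12.5 0 0; -4.5 -0.8 -16 0 0; -1 -0.8 -18 0 0; 3 -0.8 -19 0 0; 7 -0.8 -20 0 0; 7 -0.8 -20 0 0",
)

```text
time_s: 22.35
eef_pos: [370.1, -61.8, 237.2]
ee_rot: [0.196, 0.001, 0.981, -0.004]
force: [0.8, -0.3, 0.8]
grip_width: 0.003
```

Run:
```python
from h import *
st()
for n in ['side','top']:
    ci,p,d=cap(n,n+'9.png'); W=cloud(ci,d)
    for t in ['can','clipper','glassbox','claw','coaster']:
        for q in spotter.regions_of(n,t)[:1]:
            X=W[q['pixels']]; X=X[~np.isnan(X[:,0])]
            print(n,t,round(q['conf'],2),np.round(np.percentile(X,[2,50,98],axis=0)).tolist())
    m=(abs(W[...,0]-520)<22)&(W[...,1]>-100)&(W[...,1]<0)&(W[...,2]>70)&(W[...,2]<130);X=W[m]
    print('rim',X[X[:,1].argmax()],np.polyfit(X[:,2],X[:,1],1))
can('side');cap3()
```

```text
22.35 [370.1 -61.8 237.2] tilt 22.6 [-0.923  0.001 -0.384] J [-0.65 -0.27  2.13  0.27  0.97 -2.33] F [ 0.8 -0.3  0.8]
side can 0.59 [[667.0, -60.0, 8.0], [683.0, -53.0, 125.0], [709.0, -29.0, 217.0]]
side clipper 0.66 [[503.0, 280.0, 1.0], [535.0, 288.0, 10.0], [562.0, 295.0, 18.0]]
side glassbox 0.91 [[604.0, 171.0, 1.0], [637.0, 200.0, 37.0], [682.0, 261.0, 45.0]]
side claw 0.94 [[518.0, 96.0, 0.0], [544.0, 130.0, 32.0], [576.0, 196.0, 62.0]]
side coaster 0.91 [[385.0, 125.0, 1.0], [428.0, 168.0, 8.0], [474.0, 216.0, 11.0]]
rim [533.59110968 -30.71112998  91.93512402] [   1.1293173  -139.41810771]
top can 0.64 [[670.0, -55.0, 12.0], [679.0, -31.0, 175.0], [709.0, -11.0, 216.0]]
top clipper 0.62 [[504.0, 279.0, -2.0], [536.0, 286.0, 12.0], [567.0, 297.0, 17.0]]
top glassbox 0.67 [[608.0, 172.0, 13.0], [643.0, 218.0, 40.0], [681.0, 266.0, 43.0]]
top claw 0.84 [[521.0, 97.0, -3.0], [548.0, 132.0, 34.0], [576.0, 169.0, 61.0]]
top coaster 0.65 [[389.0, 128.0, 2.0], [431.0, 171.0, 6.0], [475.0, 215.0, 9.0]]
rim [540.89868847 -30.99279592  88.98463133] [   1.19286614 -143.74001589]
can 0.71 cap mid [691.6 -37.6 212.1] topz 218.3 body x 666.4 714.5 y -61.6 -20.3
cap3 599 [693.6 -34.7 211.5] [673. -55. 206.] [714. -14. 217.]
```

View pics/side9.png

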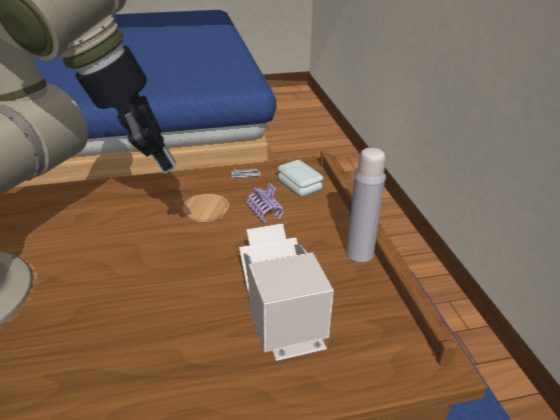

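The side view shows the bin tipped open at (268,240), the can upright at the rail (365,207), the other items in place and the arm clear.

```bash
python3 -c "
from rig import workorder;print(workorder.finish_job())"
```

```text
the job is handed in; nothing more can be done
None
```

The hairspray can stands upright against the rail and the bin is tipped fully open. I handed the job in at about 23 s, within the 51 s limit.

**How it was done:**
- **Tilting the tool:** with the tool pointing straight down, the knuckles and body would have touched the can well above 35 mm. I held the arm at its reach limit in free air until the tool leaned about 23°, fingertips forward.
- **Pushing the can:** I pushed with the shut fingertip about 18 mm above the dresser and slid the can about 199 mm. I stopped when the force stepped from 2 N to 8 N at the rail.
- **Opening the bin:** I pushed the tab along its arc until the force rose to about 13–17 N and it moved no further.

**Last checks:**
- **Can:** its cap centre is at x ≈ 693.6 mm, against the expected 694 mm (rail face at 720 mm less the 26 mm radius). The top camera shows it upright. I can't rule out a gap of a millimetre or so, given the 2 mm calibration.
- **Bin:** the panel slope is 1.13 (side camera) and 1.19 (top camera), against tan 0.85 = 1.14. The rim is at 92 mm height and about 96 mm out, where 92 mm and 93 mm were expected.
- **Other items:** the clipper, glass box, hair claw and coaster are within about 1–3 mm of their first readings, which is measuring noise.
- **Readings that disagreed:** the side camera's cap reading was about 2 mm off the top camera's. While the tool was behind the can, the top camera's network missed it once, so I used the depth image there.

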